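# Set the sample in the photometer's beam and read it

## Robot

A 6-joint arm with a two-finger parallel gripper is mounted at the origin on the work surface. World frame = base frame: x ahead of the robot, y to its left, z up, the work surface at z = 0. Lengths are in m, angles in rad, forces in N, time in s.
With the tool pointing down it reaches from about 0.375 to 0.975 m from the base axis. Payload 3.8 kg.
Tool frame: the origin (TCP) lies at the very end of the fingers, on their centre line; the grasp point (between the pads) lies 19 mm behind it; z points along the fingers, y is the line along which they close (so a half turn about z gives the same grasp; the last joint's range is limited). The gripper opens to 88 mm and grips with 3 to 60 N. Pads are 18 mm wide; open, the fingers measure 123 mm over their backs; the gripper's body (75 mm by 187 mm) begins 45 mm behind the grasp point.
Start: joints at [-1.365, 0.264, 1.604, -0, 1.274, -0.037], TCP at [0.162, -0.655, 0.239] pointing down, gripper open.
Joint ranges: [-2.63, 2.63], [-0.94, 2.18], [0.31, 2.57], [-1.31, 4.45], [0, 2.66], [-2.55, 2.55]. Speed limits (rad/s): [2.57, 2.57, 3.14, 3.14, 3.14, 3.14].

## Interface

Orientations are given as a rotation vector (axis times angle).
In Python, from rig import r gives the robot as it stands.
- The arm moves only by the shell command python3 -m creep 'ROWS' [OPENING] [FORCE]. ROWS is JSON, a list of rows, each a list of 4 numbers: the shift along the tool's x, y, z in mm, then the turn about the tool's z in rad. In form: [[dx, dy, dz, yaw], ...]. A call has exactly 8 rows; each row is the pose to reach, as a shift and turn from the pose commanded when the call began, along the tool's axes at that moment; what a row does not reach only later rows make up. A row lasts 1/10 s, in which the tool goes at most 50 mm and 8.59 degrees, less where a joint would pass 70% of its speed; a pose out of reach is approached as far as the arm can. A call with a gripper value outside its range is refused whole. OPENING is the closure, from -1 (fully open) to 1 (shut), set as the call begins (- or left out, the last holds). The fingers move at their own pace and stop on an object; FORCE is the grip in N (left out, the last holds). Time passes only in rows, so rows that repeat a pose let the fingers close, or fill a call up. It gives the time, the measured TCP pose, the force, the opening and the grip force at its end, in the units of the state.
- r.sense(): the state, without advancing time (a new reading comes with each control period).
- r.snapshot(name): name is "side" or "top" or "wrist"; returns a dict with "image" (400x640x3 uint8, red, green, blue), "fx", "fy", "cx", "cy" (pixels), "distortion" ([k1, k2, p1, p2, k3] as OpenCV has them; the pictures are not rectified), "camera_from_world" (4x4, takes a point from world to camera coordinates); the wrist camera has in their place "hand_eye" (4x4, takes a point from camera to tool coordinates, whose origin is the TCP and whose axes are the flange's). Camera axes: x right, y down, z forward; pixel columns grow to the right and rows downward; lengths in m; the calibration is good to about 2 mm. A picture is of the moment at which its call begins: read the wrist's pose just before it. There is no depth.
- r.job_done(): hands the job in; it is judged then, once.
The state is a dict: "time": time; "joints": joint angles; "qd": joint speeds; "joint_efforts": joint torques, N m; "position": TCP position; "tcp_rot": TCP orientation; "contact_force": force on the tool from outside, world axes, zero at the start; "torque": the same for the moment, N m; "grip_width": opening from 0.0 (shut) to 1.0 (fully open); "grasp_force": force on a finger pad.
Only numpy, scipy, OpenCV 4.12 (cv2) and the standard library are available. Lean on these libraries where they do the work, as an engineer would, in place of code of your own. Each camera call takes 0.05 s, during which the arm holds its last target. There are 200 camera calls.

## Task

On the photometer, push the tab of the carriage that holds the tall vial far enough to pass its stop pin, then let go so that the carriage springs back and latches at mid position. Then press the read key fully down and take your hand away. Leave the other carriage alone, keep the vial and the blank standing in their pockets, and do not disturb the other things on the bench.

Things in the scene. Friction and masses are not known exactly. Their poses are not given: they have to be found in the camera images.
- photometer: low white photometer base fixed to the bench, 260 (x) x 240 (y) x 22 high; origin at the centre of its underside. +x: the way the carriages are pushed (away from the robot), +y left. Two carriages run along x at y = +60 (left) and -60 (right): a bar 30 wide with an upright push tab at its robot-side end and a pocket ahead. Grey blocks 72 high stand at x 10 to 60. At x below -85 only the read key stands on the deck
- pin_left (a point): axis of the left stop pin, at deck height (22), outside the left carriage at photometer x = -34; pin, guide and small black knob reach up to 44 above the bench and out to y = 110. The pin gives way sideways by itself as the carriage's tooth is pushed past it
- pin_right (a point): the same of the right stop pin, outside the right carriage
- slide_left (a joint): travel of the left carriage (+y), m: 0 = rest (sprung toward the robot), grows as it is pushed along photometer +x, 0.045 = end stop. Spring force 3.2 N at 0, 6.8 N at the end stop. At about 0.030 the stop pin snaps in behind its tooth; let go beyond that (best near the end stop) and it springs back and latches on the pin at mid position, 0.025. Let go earlier and it returns to 0
- slide_right (a joint): travel of the right carriage (at -y); otherwise exactly as slide_left
- tab_left (a point): middle of the top edge of the robot-side (-x) face of the left push tab, 68 above the bench; moves with the carriage. The tab is 30 wide (y), 10 thick (it extends in +x from this point) and 35 tall (33 to 68 above the bench); axes as the photometer's
- tab_right (a point): the same point of the right push tab
- pocket_left (a point): centre of the floor of the left carriage's pocket (24 square inside, walls 19 high and 4 thick), 33 above the bench, 95 ahead (+x) of the tab's face; moves with the carriage
- pocket_right (a point): the same point of the right carriage's pocket
- vial: the sample: tall amber glass vial with white cap, 20 dia x 50 high, standing loose in the pocket of one carriage (left or right varies), its cap 31 above the pocket's rim; origin at the centre of its underside, z up
- blank: short grey solid cylinder (the blank), 20 dia x 26 high, loose in the other carriage's pocket, standing 7 above its rim; origin at the centre of its underside
- read_key (a joint): the read key, m: 0 = up, 0.006 = fully pressed; springs back by itself; fully down takes 5 N, more force does nothing further
- read_key_top (a point): centre of the top of the read key, a round black button 26 dia in a grey housing, 44 above the bench, on the photometer's deck at its x = -85, y = 0, between the two push tabs; pressed straight down
- spare_vial: an identical amber vial with white cap (20 dia x 50 high) standing on the bench beside the photometer; a bystander; origin at the centre of its underside
- cork_ring: cork flask ring, 90 outer dia, 28 high; a bystander; origin at the centre of its underside
- flask: conical glass flask, 72 dia, 108 high; a bystander; origin at the centre of its underside
- wash_bottle: white plastic wash bottle, 64 dia, 195 high with its spout; a bystander; origin at the centre of its underside
- reagent_jar: amber jar, 56 dia, 80 high; a bystander; origin at the centre of its underside
- spatula: spatula with wooden handle, 160 long, lying flat on the bench; a bystander; origin at the middle of its length, on the bench
- stopper: brown-red rubber stopper, 28 dia, 26 high, standing on the bench near the robot-side edge of the photometer; a bystander; origin at the centre of its underside

How it is judged:
By the outcome, as a careful person would: the job done as asked, in the order asked, and still so for the second after the job is handed in, with the robot touching nothing.
It also fails if it takes over 38 s, if anything falls off the work surface, if the arm or the gripper's body presses on something with over 40 N, if the wrist force passes 120 N, or if a joint passes its speed limit or range.

## Working session

There is one attempt and no reset: what is moved stays moved. The work goes in short steps, Python scripts to look and compute and a shell command to move; the robot and the scene stay as the last step left them, time stands still between calls to the robot, and variables do not carry over. Pictures are saved under pics/ and viewed, at most 10 in all, crops included, and the job is handed in when it is done.

```bash
mkdir -p pics; ls
python3 - <<'E'
from rig import r
import cv2,numpy as np
for n in("top","side"):
    s=r.snapshot(n); cv2.imwrite(f"pics/{n}0.png",s["image"][:,:,::-1])
    print(n,s["fx"],s["fy"],s["cx"],s["cy"],s["distortion"]);print(np.round(s["camera_from_world"],4).tolist())
st=r.sense();print(st)
E
```

```text
pics
top 392.1553644039328 392.1553644039328 322.0226353054249 200.47647851157953 [-0.09355032  0.          0.          0.          0.        ]
[[-0.0148, -0.9999, -0.0076, 0.0786], [-0.985, 0.0159, -0.1717, 0.5623], [0.1718, 0.0049, -0.9851, 0.7822], [0.0, 0.0, 0.0, 1.0]]
side 423.1222204062185 423.1222204062185 317.8851007355867 194.83247697726387 [-0.09555967  0.          0.          0.          0.        ]
[[0.9812, -0.1918, -0.0208, -0.5541], [-0.1523, -0.7036, -0.6941, 0.1631], [0.1185, 0.6842, -0.7196, 0.8387], [0.0, 0.0, 0.0, 1.0]]
{'time': 0.1, 'joints': array([-1.36490327e+00,  2.64673575e-01,  1.60518538e+00, -2.54695646e-05,
        1.27370618e+00, -3.69006652e-02]), 'qd': array([-0.00068477,  0.00026075, -0.00402392,  0.00079955, -0.00169973,
       -0.001317  ]), 'joint_efforts': array([ 2.00394893e-04, -5.03619647e+01, -3.58071578e+01,  7.31423381e-02,
        2.33969477e-02, -5.70394820e-05]), 'position': array([ 0.16214329, -0.6545978 ,  0.23754348]), 'tcp_rot': array([-3.11652156e+00, -3.80217323e-01,  2.99408696e-04]), 'contact_force': array([ 0.07601675, -0.512432  , -1.30233639]), 'torque': array([ 0.04722306, -0.01905376, -0.00838862]), 'grasp_force': 0.0, 'grip_width': 1.0021012752188863}
```

View pics/top0.png

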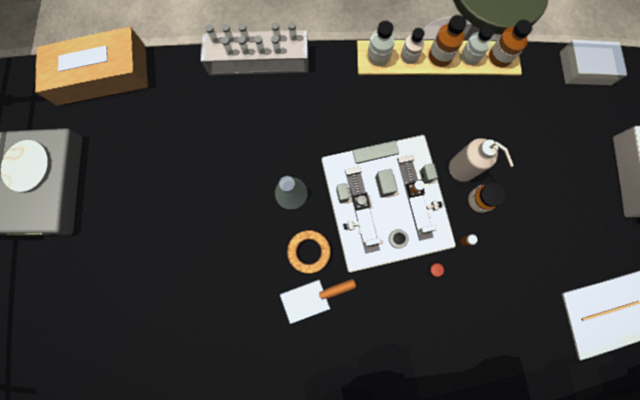

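View pics/side0.png

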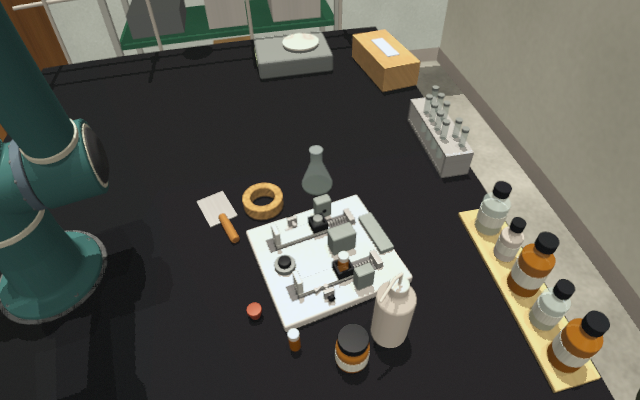

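The top view shows the photometer with corners near (322,157), (425,136), (455,248) and (348,271). The tall vial with the white cap is at (417,187), in the right carriage, and the read key is at (399,239). The stopper is at (437,270) and the spare vial at (472,240). The side view agrees, with the vial at (343,262) in the carriage nearest that camera (-y).

```bash
cat > h.py <<'E'
import cv2,numpy as np
from rig import r
def cam(n):
    s=r.snapshot(n);s["K"]=np.array([[s["fx"],0,s["cx"]],[0,s["fy"],s["cy"]],[0,0,1]]);s["D"]=np.array(s["distortion"],float);s["T"]=np.array(s["camera_from_world"]) if "camera_from_world" in s else None
    return s
def ray(s,uv):
    p=cv2.undistortPoints(np.array(uv,float).reshape(-1,1,2),s["K"],s["D"])[:,0]
    R,t=s["T"][:3,:3],s["T"][:3,3]
    return -R.T@t,np.c_[p,np.ones(len(p))]@R
def plane(s,uv,z):
    o,d=ray(s,uv);return o+d*((z-o[2])/d[:,2])[:,None]
def proj(s,X):
    R,t=s["T"][:3,:3],s["T"][:3,3]
    return cv2.projectPoints(np.array(X,float).reshape(-1,3),cv2.Rodrigues(R)[0],t,s["K"],s["D"])[0][:,0]
E
python3 - <<'E'
from h import *
np.set_printoptions(precision=4,suppress=True)
for n,(x0,y0,w,h) in dict(top=(310,125,170,165),side=(235,180,185,150)).items():
    s=cam(n);im=s["image"];o,_=ray(s,[[0,0]]);print(n,"cam",o)
    m=((im.min(2)>150)&(im.max(2).astype(int)-im.min(2)<40)).astype(np.uint8)
    m[:y0]=0;m[y0+h:]=0;m[:,:x0]=0;m[:,x0+w:]=0
    m=cv2.morphologyEx(m,cv2.MORPH_OPEN,np.ones((3,3)))
    c=max(cv2.findContours(m,0,1)[0],key=cv2.contourArea)
    hull=cv2.convexHull(c)
    q=cv2.approxPolyDP(hull,5,True)[:,0];print("quad",q.tolist())
    P=plane(s,hull[:,0],.022)[:,:2]
    print("rect",cv2.minAreaRect(P.astype(np.float32)))
    print(plane(s,q,.022)[:,:2].tolist())
    cv2.imwrite(f"pics/{n}c.png",cv2.resize(im[y0:y0+h,x0:x0+w,::-1],None,fx=3.5,fy=3.5,interpolation=cv2.INTER_CUBIC))
    k=((im.max(2)<70)).astype(np.uint8)
    u,v=dict(top=(399,239),side=(285,262))[n]
    nl,lab,st,ce=cv2.connectedComponentsWithStats(k)
    for i in range(1,nl):
        if abs(ce[i]-[u,v]).max()<10 and st[i,4]<400: print("key",ce[i],st[i],plane(s,ce[i],.044))
E
```

```text
top cam [0.4206 0.0658 0.8677]
quad [[424, 136], [454, 246], [349, 271], [322, 158]]
rect ((0.5648602247238159, -0.07347199320793152), (0.25990673899650574, 0.24024449288845062), 12.140193939208984)
[[0.7129733470233884, -0.16361510286885764], [0.4634473946778741, -0.21429789489632484], [0.414833384126926, 0.014897113477301993], [0.6644435914927688, 0.06869483086758946]]
key [398.9787 238.0532] [394 233  11  11  94] [[ 0.4815 -0.0907  0.044 ]]
side cam [ 0.4691 -0.5654  0.7052]
quad [[356, 195], [410, 273], [413, 307], [403, 314], [285, 327], [247, 230]]
rect ((0.5719160437583923, -0.10448005795478821), (0.26155030727386475, 0.29974955320358276), 11.993986129760742)
[[0.6649796804844341, 0.06569677836402288], [0.7136739486427802, -0.15619632835328068], [0.6948790824211502, -0.2263444703459449], [0.6728609981745556, -0.23574154956606025], [0.464320418262843, -0.21737534250532403], [0.4169204348107841, 0.015283099729888172]]
key [284.0459 261.7156] [278 256  13  13 109] [[ 0.4816 -0.0958  0.044 ]]
```

View pics/topc.png

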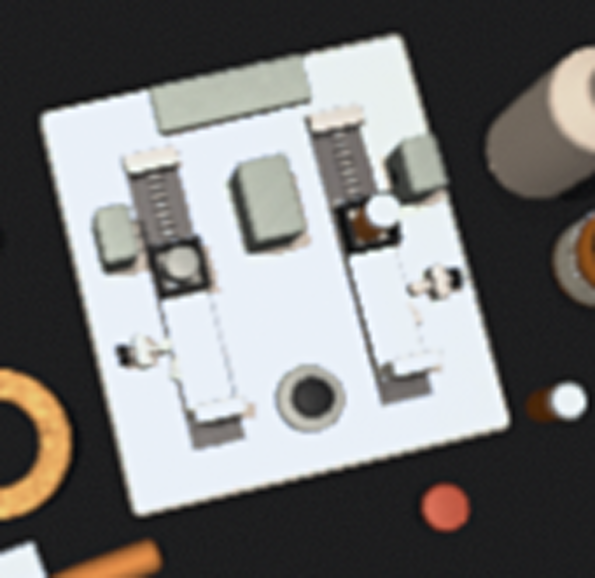

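View pics/sidec.png

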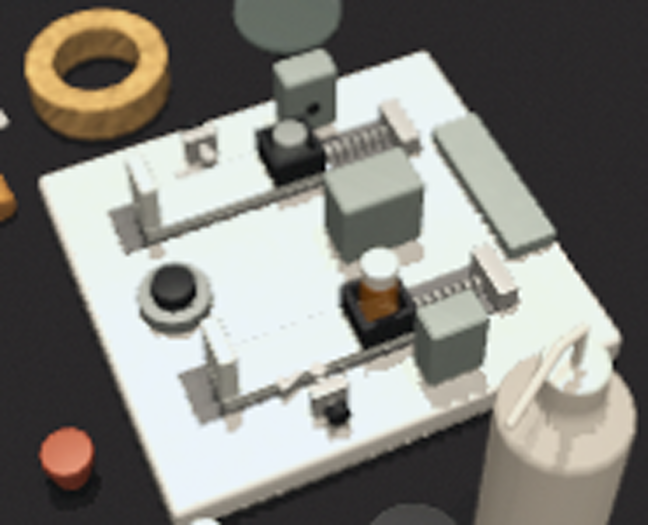

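The crops confirm the tall vial is in the right carriage, with the blank in the left. The right tab's top is at about (415,362) in the top crop, which is about (428,228) in the full image. The base measures 260 x 240 at a yaw of about 12°, which matches the given size. Next I locate the tab through the pocket and its edges, and check the obstacles.

Run:
```python
from h import *
np.set_printoptions(precision=4,suppress=True)
a=np.radians(12.0);C=np.array([.565,-.0735]);R=np.array([[np.cos(a),-np.sin(a)],[np.sin(a),np.cos(a)]])
ph=lambda X:(np.atleast_2d(X)[:,:2]-C)@R*1000
s=cam("top");t=cam("side")
cr=lambda p:np.array(p)/3.5+[310,125]; cs=lambda p:np.array(p)/3.5+[235,180]
print("tab edges top view",ph(plane(s,cr([[197,416],[243,407],[393,375],[438,365]]),.068)))
print("tab R top corners side view",ph(plane(t,cs([[203,328],[222,372]]),.068)),"L",ph(plane(t,cs([[127,160],[143,205]]),.068)))
for n,v,seeds in(("top",s,[cr([180,266]),cr([368,225])]),("side",t,[cs([290,150]),cs([378,300])])):
    k=(v["image"].max(2)<60).astype(np.uint8);nl,lab,st,ce=cv2.connectedComponentsWithStats(k)
    for q in seeds:
        ids=[i for i in range(1,nl) if np.hypot(*(ce[i]-q))<9 and 15<st[i,4]<500]
        pts=np.argwhere(np.isin(lab,ids))[:,::-1]
        if len(pts): P=ph(plane(v,pts,.052));print(n,"pocket",cv2.minAreaRect(P.astype(np.float32)),[st[i,4] for i in ids])
print("key",ph([[.4815,-.0907],[.4816,-.0958]]))
# vial cap top z=.083
print("cap",ph(plane(s,cr([383,212]),.083)),ph(plane(t,cs([380,265]),.083)))
print("stopper",plane(s,cr([446,507]),.026),ph(plane(s,cr([446,507]),.026)),"spare",ph(plane(s,cr([568,400]),.05)))
print("wash top side/top",ph(plane(t,cs([572,385]),.15)),ph(plane(s,[[488,148]],.15)))
X=np.array([-105,-60])/1000@R.T+C;st=r.sense();p=st["position"];print("target",X)
Rt=cv2.Rodrigues(np.array(st["tcp_rot"]))[0];print(Rt)
print("shift tool mm",Rt.T@(np.r_[X,.239]-p)*1000)
```

```text
tab edges top view [[-82.436   73.3848]
 [-83.4059  46.0018]
 [-85.2585 -44.5769]
 [-85.6449 -72.1613]]
tab R top corners side view [[-84.3971 -51.8556]
 [-84.9611 -79.9438]] L [[-83.9553  69.6615]
 [-86.2372  35.7284]]
top pocket ((8.958976745605469, 61.76545715332031), (31.082504272460938, 31.387298583984375), 88.4585189819336) [np.int32(58)]
top pocket ((9.3595552444458, -56.98011016845703), (34.21336364746094, 31.321121215820312), 89.62382507324219) [np.int32(82)]
side pocket ((7.215105056762695, 51.80336380004883), (41.30500411987305, 34.61387634277344), 88.51412963867188) [np.int32(162)]
side pocket ((6.924161911010742, -66.76891326904297), (39.13396453857422, 33.51932144165039), 88.2979736328125) [np.int32(171)]
key [[-85.2514   0.5365]
 [-86.2139  -4.4729]]
cap [[  8.0043 -60.1567]] [[  9.7758 -62.4511]]
stopper [[ 0.4133 -0.1738  0.026 ]] [[-169.2192  -66.5624]] spare [[-123.551 -149.344]]
wash top side/top [[  35.7389 -196.1923]] [[  39.5916 -191.9481]]
target [ 0.4748 -0.154 ]
[[ 0.9707  0.2404 -0.0001]
 [ 0.2404 -0.9707  0.0008]
 [ 0.     -0.0008 -1.    ]]
shift tool mm [ 423.808  -411.106    -0.4206]
```

Measured in the photometer frame, the tab face is at x' = -85, y' ≈ -61 and the key is at (-85, ~-1). Both match the given geometry. I'll close the gripper, turn +0.033 rad and approach high.

```bash
python3 -m creep '[[10,-10,0,0.033],[35,-35,0,0.033],[65,-65,0,0.033],[98,-98,0,0.033],[131,-131,0,0.033],[164,-164,0,0.033],[190,-190,0,0.033],[200,-200,0,0.033]]' 1 20
python3 - <<'E'
from h import *
s=r.sense();Rt=cv2.Rodrigues(np.array(s["tcp_rot"]))[0]
print(np.degrees(np.arctan2(Rt[1,0],Rt[0,0])),Rt.T@(np.array([.4679,-.157,.052])-s["position"])*1000)
E
```

```text
time: 1.1
position: [0.3095, -0.4103, 0.2388]
tcp_rot: [-3.123, -0.333, -0.001]
contact_force: [-0.1, 0.3, 0.3]
grip_width: 0.295
grasp_force: 0.0
12.169921254253456 [ 208.13830328 -214.1540068   187.00393301]
```

```bash
python3 -m creep '[[10,-10,0,0],[40,-40,0,0],[74,-74,0,0],[108,-108,0,0],[142,-142,10,0],[172,-174,35,0],[196,-200,65,0],[206,-212,90,0]]'
python3 -m creep '[[0,0,0,0],[0,0,10,0],[0,0,30,0],[0,0,45,0],[0,0,55,0],[0,0,55,0],[0,0,55,0],[0,0,55,0]]'
python3 - <<'E'
from h import *
s=r.sense();Rt=cv2.Rodrigues(np.array(s["tcp_rot"]))[0]
print(np.degrees(np.arctan2(Rt[1,0],Rt[0,0])),Rt.T@(np.array([.4679,-.157,.052])-s["position"])*1000)
for n in("top","side"):
    c=cam(n)["image"];x0,y0,w,h=dict(top=(310,125,170,165),side=(235,180,185,150))[n]
    cv2.imwrite(f"pics/{n}1.png",cv2.resize(c[y0:y0+h,x0:x0+w,::-1],None,fx=3,fy=3,interpolation=cv2.INTER_CUBIC))
E
```

```text
time: 1.9
position: [0.4671, -0.1612, 0.1478]
tcp_rot: [3.124, 0.331, 0.001]
contact_force: [-0.1, -0.6, -0.2]
grip_width: 0.007
grasp_force: 0.0
time: 2.7
position: [0.4665, -0.1635, 0.0949]
tcp_rot: [3.123, 0.328, 0.003]
contact_force: [-0.0, -0.2, 0.1]
grip_width: 0.002
grasp_force: 0.0
11.985333148600452 [ 2.65011688 -6.11625553 42.8837797 ]
```

View pics/side1.png

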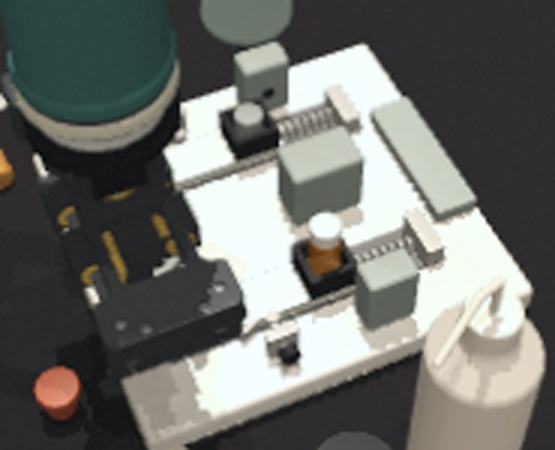

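The side view shows the gripper over the right tab's robot side, clear of the stopper at (57,392) and the wash bottle. Now I shift y, lower to z ≈ 0.052, and creep forward to contact.

```bash
python3 -m creep '[[0,-6,5,0],[0,-6,15,0],[0,-6,28,0],[0,-6,37,0],[0,-6,43,0],[0,-6,43,0],[0,-6,43,0],[0,-6,43,0]]'
python3 -m creep '[[4,0,0,0],[8,0,0,0],[12,0,0,0],[15,0,0,0],[18,0,0,0],[21,0,0,0],[24,0,0,0],[24,0,0,0]]'
```

```text
time: 3.6
position: [0.4649, -0.1571, 0.0511]
tcp_rot: [3.124, 0.329, 0.001]
contact_force: [-0.2, -0.4, 0.5]
grip_width: 0.005
grasp_force: 0.0
time: 4.4
position: [0.4876, -0.1518, 0.0506]
tcp_rot: [-3.124, -0.329, 0.002]
contact_force: [-3.7, -1.4, 3.8]
grip_width: 0.005
grasp_force: 1.6
```

Contact at about 3.5 N, matching the spring preload. I push smoothly.

```bash
python3 -m creep '[[3,0,0,0],[7,0,0,0],[12,0,0,0],[17,0,0,0],[22,0,0,0],[27,0,0,0],[31,0,0,0],[34,0,0,0]]'
python3 -m creep '[[1,0,0,0],[2,0,0,0],[3,0,0,0],[4,0,0,0],[5,0,0,0],[6,0,0,0],[6,0,0,0],[6,0,0,0]]'
```

```text
time: 5.2
position: [0.5201, -0.1448, 0.0505]
tcp_rot: [-3.124, -0.329, 0.004]
contact_force: [-6.8, -1.7, 4.2]
grip_width: 0.007
grasp_force: 3.6
time: 6.0
position: [0.5258, -0.1436, 0.0505]
tcp_rot: [-3.124, -0.329, 0.004]
contact_force: [-6.0, -1.7, 4.3]
grip_width: 0.008
grasp_force: 3.3
```

Travel is about 0.040 m. I go a touch further to near the end stop, then ease back.

```bash
python3 -m creep '[[1,0,0,0],[2,0,0,0],[3,0,0,0],[3,0,0,0],[3,0,0,0],[2,0,0,0],[0,0,0,0],[-2,0,0,0]]'
python3 -m creep '[[-2,0,0,0],[-5,0,0,0],[-8,0,0,0],[-11,0,0,0],[-14,0,0,0],[-17,0,0,0],[-20,0,0,0],[-22,0,0,0]]'
python3 -m creep '[[-5,0,0,0],[-10,0,0,0],[-16,0,0,0],[-22,0,0,0],[-28,0,0,0],[-32,0,0,0],[-34,0,0,0],[-34,0,0,0]]'
```

```text
time: 6.8
position: [0.524, -0.144, 0.0505]
tcp_rot: [-3.124, -0.329, 0.003]
contact_force: [-5.6, -2.3, 4.6]
grip_width: 0.003
grasp_force: 2.9
time: 7.6
position: [0.5045, -0.1486, 0.051]
tcp_rot: [3.124, 0.328, 0.004]
contact_force: [0.4, 0.5, -0.4]
grip_width: 0.001
grasp_force: 0.0
time: 8.4
position: [0.47, -0.1557, 0.0507]
tcp_rot: [-3.124, -0.328, -0.0]
contact_force: [0.4, -0.7, -0.4]
grip_width: 0.005
grasp_force: 0.0
```

The force vanished while the fingers were still ahead of the rest position, so it latched. I raise and take pictures to confirm.

```bash
python3 -m creep '[[0,0,-8,0],[0,0,-25,0],[0,0,-45,0],[0,0,-60,0],[0,0,-68,0],[0,0,-70,0],[0,0,-70,0],[0,0,-70,0]]'
python3 - <<'E'
from h import *
c=cam("side")["image"];x0,y0,w,h=(235,180,185,150)
cv2.imwrite("pics/side2.png",cv2.resize(c[y0:y0+h,x0:x0+w,::-1],None,fx=3,fy=3,interpolation=cv2.INTER_CUBIC))
a=np.radians(12);R=np.array([[np.cos(a),-np.sin(a)],[np.sin(a),np.cos(a)]]);C=np.array([.565,-.075])
K=R@[-.0855,-.0005]+C;print(K)
s=r.sense();Rt=cv2.Rodrigues(np.array(s["tcp_rot"]))[0]
print(s["position"],Rt.T@(np.r_[K,.044]-s["position"])*1000)
E
```

```text
time: 9.2
position: [0.4697, -0.1554, 0.1199]
tcp_rot: [-3.124, -0.329, 0.002]
contact_force: [-1.3, 0.5, 0.2]
grip_width: 0.007
grasp_force: 0.0
[ 0.48147234 -0.09326552]
[ 0.46957951 -0.15531883  0.11976451] [ 24.66970008 -58.14078597  75.78501926]
```

View pics/side2.png

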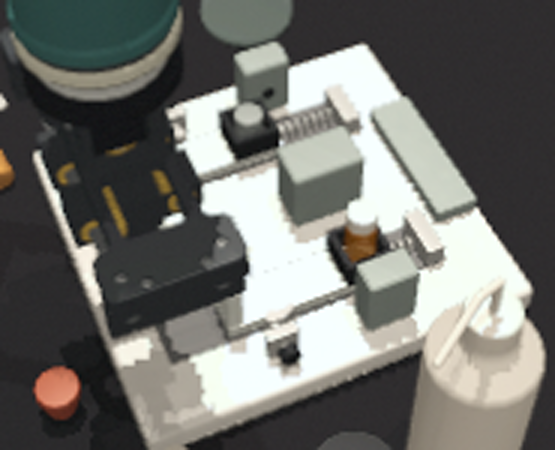

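The vial at (362,240) has moved forward by mid travel and stands upright, so the carriage is latched. The left carriage is unchanged. Now I go over the key and press.

```bash
python3 -m creep '[[4,-9,0,0],[9,-22,0,0],[15,-36,8,0],[20,-48,20,0],[24,-56,35,0],[25,-58,48,0],[25,-58,58,0],[25,-58,62,0]]'
python3 - <<'E'
from h import *
s=r.sense();Rt=cv2.Rodrigues(np.array(s["tcp_rot"]))[0]
print(s["position"],Rt.T@(np.r_[.4815,-.0933,.044]-s["position"])*1000)
E
```

```text
time: 10.05
position: [0.4815, -0.0933, 0.057]
tcp_rot: [-3.123, -0.33, 0.004]
contact_force: [-0.5, -0.6, 0.4]
grip_width: 0.005
grasp_force: 0.0
[ 0.48154253 -0.09325178  0.05701932] [-0.01931521  0.05234114 13.01935489]
```

```bash
python3 -m creep '[[0,0,3,0],[0,0,6,0],[0,0,9,0],[0,0,11,0],[0,0,13,0],[0,0,15,0],[0,0,16,0],[0,0,16,0]]'
python3 -m creep '[[0,0,1,0],[0,0,2,0],[0,0,2.5,0],[0,0,3,0],[0,0,3.5,0],[0,0,4,0],[0,0,4,0],[0,0,4,0]]'
```

```text
time: 10.85
position: [0.4829, -0.0938, 0.0429]
tcp_rot: [3.124, 0.329, 0.0]
contact_force: [-1.0, -0.4, 2.2]
grip_width: 0.005
grasp_force: 1.1
time: 11.65
position: [0.4828, -0.0938, 0.0388]
tcp_rot: [3.124, 0.329, 0.001]
contact_force: [-0.6, -2.1, 4.2]
grip_width: 0.006
grasp_force: 2.3
```

Contact on the key is progressing on its spring. I press on until it bottoms.

```bash
python3 -m creep '[[0,0,0.5,0],[0,0,1,0],[0,0,1.5,0],[0,0,2,0],[0,0,2,0],[0,0,2.5,0],[0,0,2.5,0],[0,0,2.5,0]]'
```

```text
time: 12.45
position: [0.483, -0.0938, 0.0382]
tcp_rot: [3.124, 0.329, -0.0]
contact_force: [-7.3, -0.0, 20.3]
grip_width: 0.004
grasp_force: 9.8
```

The key bottomed at z = 0.038, which is 44 − 6 mm, with force jumping to 20 N. Now I retreat upward.

```bash
python3 -m creep '[[0,0,-3,0],[0,0,-8,0],[0,0,-18,0],[0,0,-35,0],[0,0,-60,0],[0,0,-85,0],[0,0,-105,0],[0,0,-110,0]]'
python3 -m creep '[[0,8,-5,0],[-10,30,-20,0],[-20,60,-40,0],[-30,95,-55,0],[-30,130,-60,0],[-30,155,-60,0],[-30,170,-60,0],[-30,170,-60,0]]'
python3 - <<'E'
from h import *
for n in("top","side"):
    c=cam(n)["image"];x0,y0,w,h=dict(top=(270,125,250,165),side=(190,130,240,250))[n]
    cv2.imwrite(f"pics/{n}3.png",cv2.resize(c[y0:y0+h,x0:x0+w,::-1],None,fx=2.4,fy=2.4,interpolation=cv2.INTER_CUBIC))
E
python3 -c "
import cv2,numpy as np
a=cv2.imread('pics/top3.png');b=cv2.imread('pics/side3.png')
print(a.shape,b.shape)"
```

```text
time: 13.25
position: [0.484, -0.0937, 0.1486]
tcp_rot: [3.123, 0.329, 0.006]
contact_force: [-0.3, -0.3, -0.2]
grip_width: 0.003
grasp_force: 0.0
time: 14.05
position: [0.4882, -0.2674, 0.2047]
tcp_rot: [-3.123, -0.325, 0.003]
contact_force: [0.2, -0.1, -0.9]
grip_width: 0.002
grasp_force: 0.0
(396, 600, 3) (600, 576, 3)
```

View pics/side3.png

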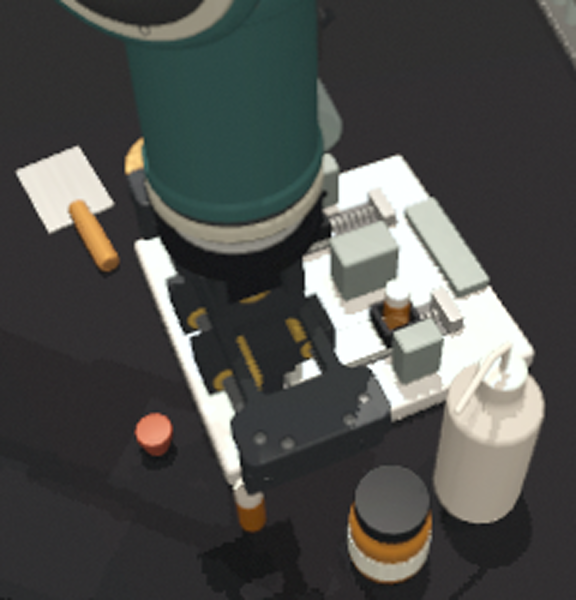

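View pics/top3.png

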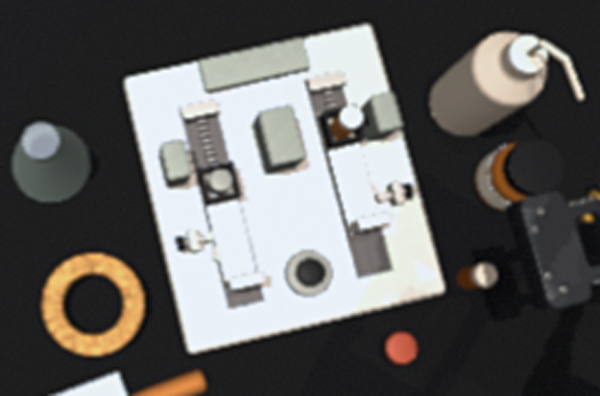

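The top view shows the right carriage latched at mid travel, with its tab at (370,222), the vial standing at (347,120) and the left carriage at rest with the blank at (219,180). The key is up at (310,270). The bystanders have not moved and the gripper is clear, at z = 0.20.

```bash
python3 -c "
from rig import r
print(r.job_done())"
```

```text
the job is handed in; nothing more can be done
None
```

The right carriage, which holds the tall vial, is latched at mid position, and the read key was then pressed to its stop and released. The vial and blank are still standing, nothing else was disturbed, and the job was handed in at about 14 s.

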